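# Set the bench magnifier over the flower brooch

### The job

Swing the magnifier round until its lens stands centred over the flower-shaped brooch, and tilt the lens level, so that it stays so by itself once you let go (the joints spring back a little). Keep off the glass, and leave the brooches and everything else on the table where they are.

Things in the scene. Friction and masses are not known exactly. Their poses are not given: they have to be found in the camera images.
- pivot (a point): centre of the magnifier's swing pivot, 170 mm above the table, on a fixed stand (round foot 150 mm wide, column 22 mm). A level boom, a 16 mm round rod, reaches from it to the lens; a counterweight sticks out 90 mm behind. The boom turns about the vertical through this point, about 1.6 rad each way
- handle (a point): middle of the upright black handle pin on the boom, 14 mm in diameter, standing 12 to 54 mm above the boom's axis (this point: 33 mm above it), 120 mm from the pivot axis towards the lens. Pushed here with about 4 N the boom first yields, then moves on; let go, it springs back several degrees (amount not told) and stays by friction: judge it after letting go
- lens_centre (a point): centre of the lens, 240 mm from the pivot axis, 170 mm above the table. Round white frame, 112 mm outside, 14 mm thick. Own z: normal of the glass, up when level; own x: from lens to pivot. It tilts about its own x, about 1 rad each way, held by friction
- tab_left (a point): middle of the upper face of the thumb tab on the lens frame's own +y side (30 mm along the boom, 6 mm thick, reaching to 88 mm from the tilt axis); this point 74 mm from the axis, 3 mm above the mid plane. At the start this tab is the raised one. About 4 N on a tab tilts the lens; let go, it springs back some 10 to 20 degrees (amount not told) and stays
- tab_right (a point): the same on the frame's own -y side, at the start the lower one
- glass: the clear glass of the lens, 92 mm across, 4 mm thick; origin near its centre
- flower_centre (a point): the wanted brooch: brass flower, a centre and six round petals, 45 mm across, fixed on a loose pale card 60 x 60 x 4 mm that lies on the table under the lens's arc (all three lie 240 mm from the pivot axis, to within 4 mm, in any order); point at the centre, 8 mm above the table
- round_brooch_centre (a point): another brooch: round stepped brass disc, 42 mm across, fixed on a loose pale card 60 x 60 x 4 mm that lies on the table under the lens's arc (all three lie 240 mm from the pivot axis, to within 4 mm, in any order); point at the centre, 8 mm above the table
- bar_brooch_centre (a point): another brooch: straight brass bar 46 x 10 mm, fixed on a loose pale card 60 x 60 x 4 mm that lies on the table under the lens's arc (all three lie 240 mm from the pivot axis, to within 4 mm, in any order); point at the centre, 8 mm above the table
- eraser: small white eraser 22 x 45 x 12 mm in a sleeve, lying inside the lens's arc; bystander; origin at the centre of its underside
- pastels: flat cardboard pastel box 75 x 160 x 20 mm on the table; bystander; origin at the centre of its underside
- brush_jar: jar of brushes, 80 mm wide, 100 mm tall without the brushes; bystander; origin at the centre of its underside
- mug: white mug of pencils, 80 mm wide, 95 mm tall without the pencils; bystander; origin at the centre of its underside
- paint_bottle: bottle 56 mm wide, 130 mm tall; bystander; origin at the centre of its underside
- vase: glass vase 110 mm wide, 160 mm tall with flowers above it to about 340 mm; bystander; origin at the centre of its underside
There are look-alikes about, which are no part of the job. Leave any black or brown look-alike of the part that bears flower_centre alone.

How it is judged:
By the outcome, as a careful person would: the job done as asked, in the order asked, and still so for the second after the job is handed in, with the robot touching nothing.
It also fails if it takes over 51 s, if anything falls off the work surface, if the arm or the gripper's body presses on something with over 40 N, if the wrist force passes 120 N, or if a joint passes its speed limit or range.

### The arm

A 7-joint arm with a two-finger parallel gripper is mounted at the origin on the work surface. World frame = base frame: x ahead of the robot, y to its left, z up, the work surface at z = 0. Lengths are in m, angles in rad, forces in N, time in s.
With the tool pointing down it reaches from about 0.4 to 0.875 m from the base axis. Payload 19.3 kg.
Tool frame: the origin (TCP) lies on the centre line of the jaws, within the pads' length; the fingertips stand 14 mm ahead of it and the grasp point (between the pads) lies 5 mm behind it; x points along the fingers, y is the direction in which the jaws open and shut, and the axes are right-handed (so a half turn about x gives the same grasp; the last joint's range is limited). The gripper opens to 85 mm and grips with 20 to 120 N. Pads are 22 mm wide; open, the fingers measure 114 mm over their backs; the gripper's body (76 mm by 85 mm) begins 54 mm behind the grasp point. The pads swing forward as they close: fully open they stand 13 mm farther back than shut.
Start: joints at [1.07, 0.521, -0.036, 1.599, 0.021, 1.021, -0.113], TCP at [0.261, -0.568, 0.245] pointing down, gripper open.
Joint ranges: [-2.91, 2.91], [-0.3, 2.13], [-1.5, 1.42], [0.17, 2.43], [-1.26, 4.41], [0.16, 1.93], [-2.52, 2.52]. Speed limits (rad/s): [1.89, 1.89, 2.39, 2.39, 3.01, 3.01, 3.01].

### API

Orientations are given as [roll, pitch, yaw] about the fixed x, y, z axes, in that order (R = Rz(yaw) Ry(pitch) Rx(roll)).
In Python, from workcell import monitor, optics, bot gives the robot as it stands.
- The arm moves only by the tool arm_command, never from a script. Its arguments are lists of equal length, an entry for each row: "delta_pos": the shift along the tool's x, y, z as a fraction of full scale, a list of three; "rotation": the turn, a rotation vector about the tool's x, y, z as a fraction of full scale, a list of three. In form: {"delta_pos": [[dx, dy, dz], ...], "rotation": [[wx, wy, wz], ...]}. A call has 1 to 10 rows; each row shifts and turns the pose as measured when the row begins, along the tool's axes as they then stand; what a row does not reach is not made up. Full scale, the value 1, is 30 mm for a shift and 6 degrees for a turn. A row lasts 1/10 s, in which the tool goes at most 50 mm and 8.59 degrees, less where a joint would pass 70% of its speed; a pose out of reach is approached as far as the arm can. A call with a number of a shift or a turn outside -1 to 1 is refused whole. A call with a gripper value outside its range is refused whole. "gripper" is the closure, from -1 (fully open) to 1 (shut), so that 0 is half open, set as the call begins (left out, the last holds). The fingers move at their own pace and stop on an object; "grip_force" is the grip in N (left out, the last holds). Time passes only in rows, so rows that do not move let the fingers close. It gives the time, the measured TCP pose, the force and the opening at its end, in the units of the state.
- monitor.observe(): the state, without advancing time (a new reading comes with each control period).
- optics.grab_frame(name): name is "scene" or "top"; returns the picture (400x640x3 uint8, red, green, blue); there is no depth.
- optics.camera_params(name): a dict with "fx", "fy", "cx", "cy" (pixels), "origin" and "rotation" of the camera in the world. Camera axes: x right, y down, z forward; pixel columns grow to the right and rows downward; lengths in m; the calibration is good to about 2 mm. A picture is of the moment at which its call begins. camera_params takes no time and is no camera call.
- bot.job_done(): hands the job in, once; it reports no verdict.
The state is a dict: "clock": time; "qpos": joint angles; "qd": joint speeds; "joint_efforts": joint torques, N m; "position": TCP position; "tool_rot": TCP orientation; "force": force on the tool from outside, world axes, zero at the start; "moment": the same for the moment, N m; "grip_width": finger opening in m.
Only numpy, scipy, OpenCV 4.12 (cv2) and the standard library are available. Lean on these libraries where they do the work, as an engineer would, in place of code of your own. Each camera call takes 0.05 s, during which the arm holds its last target. There are 200 camera calls.

## Working session

There is one attempt and no reset: what is moved stays moved. The work goes in short steps, Python scripts to look and compute and a tool call to move; the robot and the scene stay as the last step left them, time stands still between calls to the robot, and variables do not carry over. Pictures are saved under pics/ and viewed, about 8 in all and at most 12, crops included, and the job is handed in when it is done.

Besides the shell and the picture viewer there is one more tool, called after "Call:" by a JSON object that holds its "api" and its "payload", one argument or row to a line. arm_command: Moves the arm, as the interface text tells. Its arguments: {"type":"object","properties":{"delta_pos":{"type":"array","items":{"type":"array","items":{"type":"number"}}},"rotation":{"type":"array","items":{"type":"array","items":{"type":"number"}}},"gripper":{"type":"number"},"grip_force":{"type":"number"}},"required":["delta_pos","rotation"]}

```bash
mkdir -p pics; ls
cat > h.py <<'E'
import numpy as np, cv2
from workcell import monitor, optics, bot
def snap(n,f):
    im=optics.grab_frame(n); cv2.imwrite('pics/'+f,im[:,:,::-1]); return im
def ray(n,u,v,z):
    p=optics.camera_params(n); R=np.array(p['rotation']); o=np.array(p['origin'])
    d=R@np.array([(u-p['cx'])/p['fx'],(v-p['cy'])/p['fy'],1]); return o+d*(z-o[2])/d[2]
def proj(n,P):
    p=optics.camera_params(n); c=np.array(p['rotation']).T@(np.array(P)-p['origin'])
    return np.array([p['fx']*c[0]/c[2]+p['cx'],p['fy']*c[1]/c[2]+p['cy']])
E
python3 - <<'E'
from h import *
a=snap('top','t0.png');b=snap('scene','s0.png')
for n in('top','scene'):
    print(optics.camera_params(n))
print(monitor.observe())
E
```

```text
pics
{'fx': 516.2702100664144, 'fy': 516.2702100664144, 'cx': 317.116778799011, 'cy': 207.35605169517672, 'origin': array([ 0.13378636, -0.00317605,  1.84081853]), 'rotation': array([-2.92353264, -0.00416532, -1.53202316])}
{'fx': 363.56145507362424, 'fy': 363.56145507362424, 'cx': 320.98470864344193, 'cy': 203.97720102162987, 'origin': array([1.15467578, 0.3070908 , 1.15507766]), 'rotation': array([-2.53205834,  0.01260651,  2.01431069])}
{'clock': 0.1, 'qpos': array([ 1.0697998 ,  0.52193363, -0.03630075,  1.59988756,  0.02117971,
        1.02111447, -0.11280108]), 'qd': array([ 0.00133561, -0.00126542,  0.00068017,  0.00052311,  0.00052262,
        0.00051117,  0.00011844]), 'joint_efforts': array([ 4.63466640e-03, -9.28483343e+01,  1.98424682e+00, -3.70531869e+01,
        1.82471133e-02,  5.25243406e-03,  1.46942392e-05]), 'position': array([ 0.26085157, -0.56767726,  0.24481925]), 'tool_rot': array([-1.50625573,  1.56983751,  2.0660865 ]), 'force': array([-0.25965375, -0.4094957 , -0.36528056]), 'moment': array([ 0.04794481,  0.00876079, -0.03906493]), 'grip_width': 0.08530357857499034}
```

View pics/t0.png

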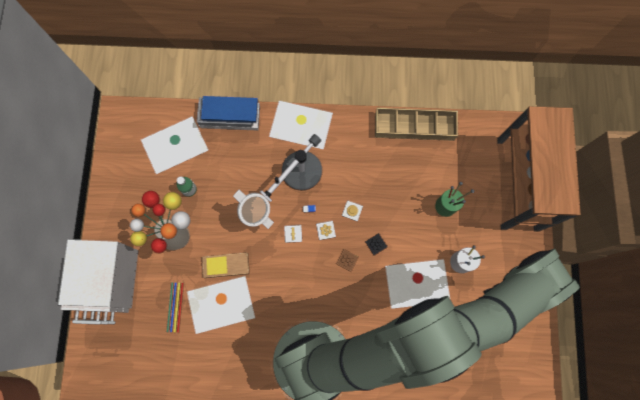

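View pics/s0.png

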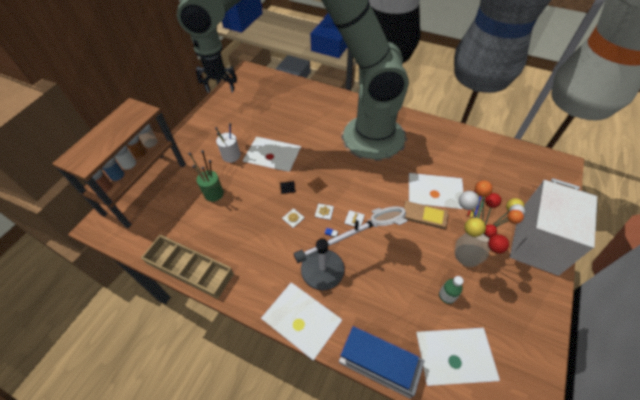

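The views show the lens at top (254,209), the pivot near (301,158), pale cards at top (293,234), (326,231) and (352,211), and look-alikes in brown (347,260) and black (376,244). Next I'll confirm which card holds the flower with an enlarged crop.

```bash
sed -i "s/^import numpy.*/&\nfrom scipy.spatial.transform import Rotation as Ro/; s/np.array(p\['rotation'\])/Ro.from_euler('xyz',p['rotation']).as_matrix()/g" h.py
python3 - <<'E'
from h import *
a=cv2.imread('pics/t0.png');b=cv2.imread('pics/s0.png')
c1=cv2.resize(a[120:270,220:400],None,fx=4,fy=4,interpolation=cv2.INTER_CUBIC)[:600]
cv2.imwrite('pics/c0.png',c1)
c2=cv2.resize(b[165:290,270:420],None,fx=4.8,fy=4.8,interpolation=cv2.INTER_CUBIC)
cv2.imwrite('pics/c1.png',c2)
# white-ish cards
for n,im,roi in(('top',a,(195,250,280,370)),('scene',b,(195,235,275,370))):
    y0,y1,x0,x1=roi; h=cv2.cvtColor(im,cv2.COLOR_BGR2HSV)
    r=im[y0:y1,x0:x1]; m=((h[...,1]<70)&(h[...,2]>140))[y0:y1,x0:x1].astype(np.uint8)
    m=cv2.morphologyEx(m,cv2.MORPH_CLOSE,np.ones((3,3)))
    cs,_=cv2.findContours(m,cv2.RETR_EXTERNAL,cv2.CHAIN_APPROX_NONE)
    for c in cs:
        if cv2.contourArea(c)<40: continue
        (u,v),s,an=cv2.minAreaRect(c); u+=x0;v+=y0
        print(n,u,v,s,an,ray(n,u,v,.004).round(4))
print('base',proj('top',[0,0,0]),proj('scene',[0,0,0]))
for u,v in((301,158),(254,209)): print(ray('top',u,v,.17))
E
```

```text
top 292.5 233.5 (17.0, 17.0) 90.0 [0.4409 0.0898 0.004 ]
top 325.4679985046387 229.82400131225586 (16.994117736816406, 17.2624454498291) 79.69515228271484 [ 0.459  -0.0284  0.004 ]
top 351.8499984741211 210.44999885559082 (17.076295852661133, 16.76007080078125) 18.43494987487793 [ 0.5343 -0.1218  0.004 ]
scene 342.5 231.5 (5.0, 23.0) 90.0 [0.5128 0.0734 0.004 ]
scene 356.9510269165039 219.82731819152832 (23.190046310424805, 15.65148639678955) 21.037511825561523 [0.4435 0.1022 0.004 ]
scene 292.75000190734863 217.25 (15.55634880065918, 16.263456344604492) 45.0 [ 0.5349 -0.1213  0.004 ]
scene 323.88461685180664 211.07692337036133 (17.062103271484375, 14.708710670471191) 11.309932708740234 [ 0.46   -0.0268  0.004 ]
base [312.43745841 361.69391255] [373.28580347 135.73965941]
[0.67289195 0.06538756 0.17      ]
[0.49014293 0.21280857 0.17      ]
```

View pics/c0.png

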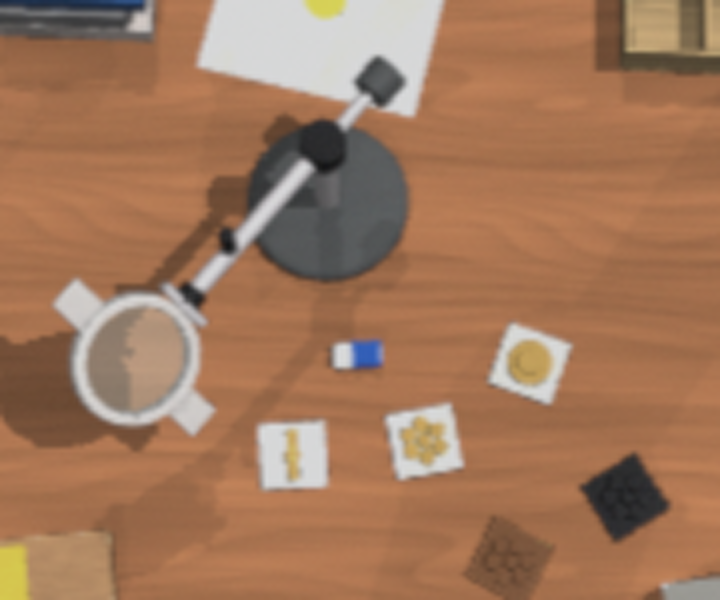

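View pics/c1.png

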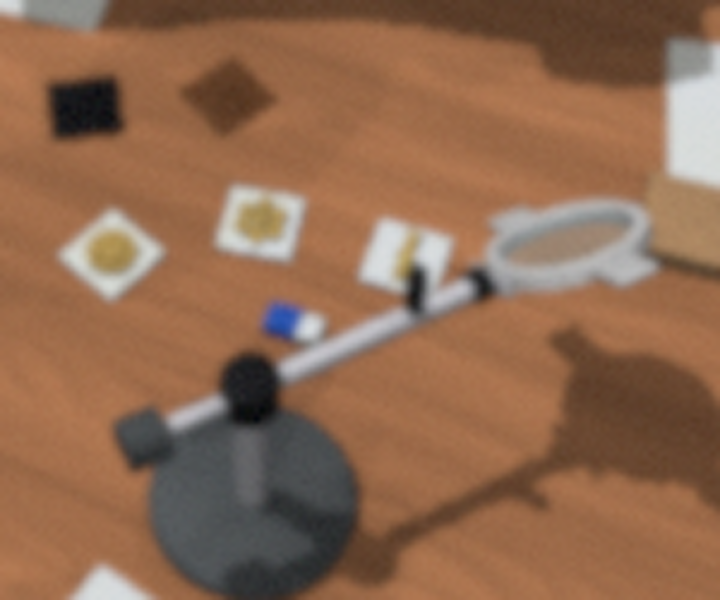

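The crops settle it. The bar is on the card at (293,234), the six-petal flower at (326,230), and the round stepped disc at (352,211). The brown and black ones at (347,260) and (376,244) are look-alikes. The target is the pale flower card, near world (0.459,-0.028).

```bash
cat >> h.py <<'E'
def plan(pos,ydir=None,n=None,x=(0,0,-1)):
    "print rows taking the measured pose to TCP pos with jaws along ydir"
    s=monitor.observe(); p=s['position']; R=Ro.from_euler('xyz',s['tool_rot'])
    pos=np.array(pos,float)
    if ydir is None: ydir=R.as_matrix()[:,1]
    x=np.array(x,float); y=np.array(ydir,float); y-=x*(x@y); y/=np.linalg.norm(y)
    if y@R.as_matrix()[:,1]<0: y=-y
    T=Ro.from_matrix(np.c_[x,y,np.cross(x,y)])
    w=(R.inv()*T).as_rotvec(); d=pos-p
    k=n or int(max(np.ceil(np.linalg.norm(d)/.029),np.ceil(np.degrees(np.linalg.norm(w))/5.8),1))
    dp=[];ro=[]
    for i in range(k):
        Ri=R*Ro.from_rotvec(w*i/k)
        dp.append((Ri.inv().apply(d/k)/.03).round(2).tolist()); ro.append((w/k/np.radians(6)).round(2).tolist())
    print('t',round(s['clock'],2),'pos',p.round(4),'F',s['force'].round(2),'rows',k,'\n',dp,'\n',ro)
E
python3 - <<'E'
from h import *
from scipy.optimize import least_squares
C=np.array([[.4420,.0900],[.4595,-.0276],[.5346,-.1215]])
foot=ray('top',302,170.5,.012)[:2]; cap=ray('top',300.5,155.75,.19)[:2]
lens=ray('top',253.75,209.5,.17)[:2]
print(foot,cap,lens)
r=least_squares(lambda p:np.r_[np.linalg.norm(C-p,axis=1)-.24,np.linalg.norm(lens-p)-.24,(p-foot),(p-cap)],foot)
P=r.x;print('P',P,r.fun.round(4))
a0=np.arctan2(*(lens-P)[::-1]);a1=np.arctan2(*(C[1]-P)[::-1])
print(np.degrees([a0,a1])%360)
h=P+.12*np.array([np.cos(a0),np.sin(a0)]);print('pin',h,'from img',ray('top',220+229/4,120+240/4,.21))
t=[-np.sin(a0),np.cos(a0),0]
plan([.3,-.5,.36]); plan([h[0],h[1],.36],t)
E
```

```text
[0.67585317 0.06599416] [0.67424833 0.06659857] [0.48841918 0.2135246 ]
P [0.67817116 0.06740946] [-0.0028 -0.0016 -0.0027 -0.0005  0.0023  0.0014  0.0039  0.0008]
[142.40256948 203.48424908]
pin [0.58309312 0.14062261] from img [0.5816     0.13797476 0.21      ]
t 0.1 pos [ 0.2609 -0.5677  0.2448] F [-0.26 -0.41 -0.37] rows 5 
 [[-0.77, -0.3, -0.43], [-0.77, -0.3, -0.43], [-0.77, -0.3, -0.43], [-0.77, -0.3, -0.43], [-0.77, -0.3, -0.43]] 
 [[0.0, 0.0, 0.0], [0.0, 0.0, 0.0], [0.0, 0.0, 0.0], [0.0, 0.0, 0.0], [0.0, 0.0, 0.0]]
t 0.1 pos [ 0.2609 -0.5677  0.2448] F [-0.26 -0.41 -0.37] rows 28 
 [[-0.14, -0.61, -0.7], [-0.14, -0.63, -0.68], [-0.14, -0.66, -0.65], [-0.14, -0.68, -0.63], [-0.14, -0.71, -0.6], [-0.14, -0.73, -0.57], [-0.14, -0.75, -0.54], [-0.14, -0.77, -0.51], [-0.14, -0.79, -0.48], [-0.14, -0.81, -0.45], [-0.14, -0.83, -0.42], [-0.14, -0.84, -0.39], [-0.14, -0.86, -0.35], [-0.14, -0.87, -0.32], [-0.14, -0.88, -0.29], [-0.14, -0.89, -0.25], [-0.14, -0.9, -0.22], [-0.14, -0.91, -0.18], [-0.14, -0.91, -0.15], [-0.14, -0.92, -0.11], [-0.14, -0.92, -0.08], [-0.14, -0.93, -0.04], [-0.14, -0.93, -0.0], [-0.14, -0.93, 0.03], [-0.14, -0.92, 0.07], [-0.14, -0.92, 0.1], [-0.14, -0.92, 0.14], [-0.14, -0.91, 0.18]] 
 [[0.37, 0.0, 0.0], [0.37, 0.0, 0.0], [0.37, 0.0, 0.0], [0.37, 0.0, 0.0], [0.37, 0.0, 0.0], [0.37, 0.0, 0.0], [0.37, 0.0, 0.0], [0.37, 0.0, 0.0], [0.37, 0.0, 0.0], [0.37, 0.0, 0.0], [0.37, 0.0, 0.0], [0.37, 0.0, 0.0], [0.37, 0.0, 0.0], [0.37, 0.0, 0.0], [0.37, 0.0, 0.0], [0.37, 0.0, 0.0], [0.37, 0.0, 0.0], [0.37, 0.0, 0.0], [0.37, 0.0, 0.0], [0.37, 0.0, 0.0], [0.37, 0.0, 0.0], [0.37, 0.0, 0.0], [0.37, 0.0, 0.0], [0.37, 0.0, 0.0], [0.37, 0.0, 0.0], [0.37, 0.0, 0.0], [0.37, 0.0, 0.0], [0.37, 0.0, 0.0]]
```

Call:
{"api": "arm_command", "payload": {
  "delta_pos": [
    [-1, 0, 0],
    [-1, 0, 0],
    [-0.9, -0.3, -0.4],
    [-0.5, -0.6, -0.6],
    [-0.1, -0.66, -0.68],
    [-0.1, -0.68, -0.65],
    [0, -0.71, -0.62],
    [0, -0.74, -0.58],
    [0, -0.78, -0.54],
    [0, -0.8, -0.5]
  ],
  "rotation": [
    [0, 0, 0],
    [0, 0, 0],
    [0, 0, 0],
    [0.4, 0, 0],
    [0.4, 0, 0],
    [0.4, 0, 0],
    [0.4, 0, 0],
    [0.4, 0, 0],
    [0.4, 0, 0],
    [0.4, 0, 0]
  ],
  "gripper": -1,
  "grip_force": 20
}}

```text
clock: 1.1
position: [0.3437, -0.3693, 0.354]
tool_rot: [-1.037, 1.563, 2.226]
force: [1.0, -0.2, -0.0]
grip_width: 0.0855
```

Run:
```python
from h import *
a=np.radians(142.4); plan([.582,.139,.30],[-np.sin(a),np.cos(a),0])
```

```text
t 1.1 pos [ 0.3437 -0.3693  0.354 ] F [ 1.03 -0.15 -0.  ] rows 20 
 [[0.09, -0.79, -0.5], [0.09, -0.81, -0.47], [0.09, -0.83, -0.43], [0.09, -0.84, -0.4], [0.09, -0.86, -0.37], [0.09, -0.87, -0.33], [0.09, -0.89, -0.3], [0.09, -0.9, -0.27], [0.09, -0.91, -0.23], [0.09, -0.91, -0.2], [0.09, -0.92, -0.16], [0.09, -0.93, -0.12], [0.09, -0.93, -0.09], [0.09, -0.93, -0.05], [0.09, -0.94, -0.01], [0.09, -0.94, 0.02], [0.09, -0.93, 0.06], [0.09, -0.93, 0.09], [0.09, -0.93, 0.13], [0.09, -0.92, 0.17]] 
 [[0.37, 0.0, 0.0], [0.37, 0.0, 0.0], [0.37, 0.0, 0.0], [0.37, 0.0, 0.0], [0.37, 0.0, 0.0], [0.37, 0.0, 0.0], [0.37, 0.0, 0.0], [0.37, 0.0, 0.0], [0.37, 0.0, 0.0], [0.37, 0.0, 0.0], [0.37, 0.0, 0.0], [0.37, 0.0, 0.0], [0.37, 0.0, 0.0], [0.37, 0.0, 0.0], [0.37, 0.0, 0.0], [0.37, 0.0, 0.0], [0.37, 0.0, 0.0], [0.37, 0.0, 0.0], [0.37, 0.0, 0.0], [0.37, 0.0, 0.0]]
```

Call:
{"api": "arm_command", "payload": {
  "delta_pos": [
    [0, -0.81, -0.5],
    [0, -0.83, -0.47],
    [0, -0.84, -0.43],
    [0, -0.85, -0.4],
    [0, -0.87, -0.37],
    [0, -0.88, -0.33],
    [0, -0.89, -0.3],
    [0, -0.9, -0.27],
    [0, -0.91, -0.23],
    [0, -0.91, -0.2]
  ],
  "rotation": [
    [0.37, 0, 0],
    [0.37, 0, 0],
    [0.37, 0, 0],
    [0.37, 0, 0],
    [0.37, 0, 0],
    [0.37, 0, 0],
    [0.37, 0, 0],
    [0.37, 0, 0],
    [0.37, 0, 0],
    [0.37, 0, 0]
  ]
}}

```text
clock: 2.1
position: [0.4669, -0.1019, 0.3538]
tool_rot: [-0.448, 1.561, 2.411]
force: [0.5, -0.1, -0.5]
grip_width: 0.0853
```

Call:
{"api": "arm_command", "payload": {
  "delta_pos": [
    [0.1, -0.92, -0.16],
    [0.1, -0.93, -0.12],
    [0.1, -0.93, -0.09],
    [0.1, -0.93, -0.05],
    [0.1, -0.94, -0.01],
    [0.1, -0.94, 0.02],
    [0.1, -0.93, 0.06],
    [0.1, -0.93, 0.09],
    [0.1, -0.93, 0.13],
    [0, 0, 0]
  ],
  "rotation": [
    [0.37, 0, 0],
    [0.37, 0, 0],
    [0.37, 0, 0],
    [0.37, 0, 0],
    [0.37, 0, 0],
    [0.37, 0, 0],
    [0.37, 0, 0],
    [0.37, 0, 0],
    [0.37, 0, 0],
    [0, 0, 0]
  ]
}}

```text
clock: 3.1
position: [0.5777, 0.1296, 0.3236]
tool_rot: [0.2, 1.555, 2.713]
force: [-1.5, 0.5, 0.6]
grip_width: 0.0852
```

Run:
```python
from h import *
a=np.radians(142.4); plan([.582,.139,.30],[-np.sin(a),np.cos(a),0])
```

```text
t 3.1 pos [0.5777 0.1296 0.3236] F [-1.5   0.47  0.64] rows 1 
 [[0.79, -0.34, 0.06]] 
 [[0.27, 0.15, -0.03]]
```

Call:
{"api": "arm_command", "payload": {
  "delta_pos": [
    [0.8, -0.34, 0.06],
    [0.9, 0, 0],
    [0.9, 0, 0],
    [0.8, 0, 0],
    [0.4, 0, 0],
    [0, 0, 0]
  ],
  "rotation": [
    [0.27, 0.15, -0.03],
    [0, 0, 0],
    [0, 0, 0],
    [0, 0, 0],
    [0, 0, 0],
    [0, 0, 0]
  ]
}}

```text
clock: 3.7
position: [0.5805, 0.1379, 0.2054]
tool_rot: [1.062, 1.569, -2.734]
force: [0.1, 0.7, 0.2]
grip_width: 0.0851
```

Run:
```python
from h import *
a=np.radians(142.4); plan([.582,.139,.207],[-np.sin(a),np.cos(a),0])
a=snap('scene','s1.png')
u,v=proj('scene',[.582,.139,.2]).astype(int);print(u,v)
cv2.imwrite('pics/c2.png',cv2.resize(a[v-60:v+40,u-75:u+75,::-1],None,fx=5,fy=5,interpolation=cv2.INTER_CUBIC))
```

```text
t 3.7 pos [0.5805 0.1379 0.2054] F [0.08 0.66 0.22] rows 1 
 [[-0.05, -0.06, -0.02]] 
 [[0.02, 0.01, -0.01]]
355 224
```

View pics/c2.png

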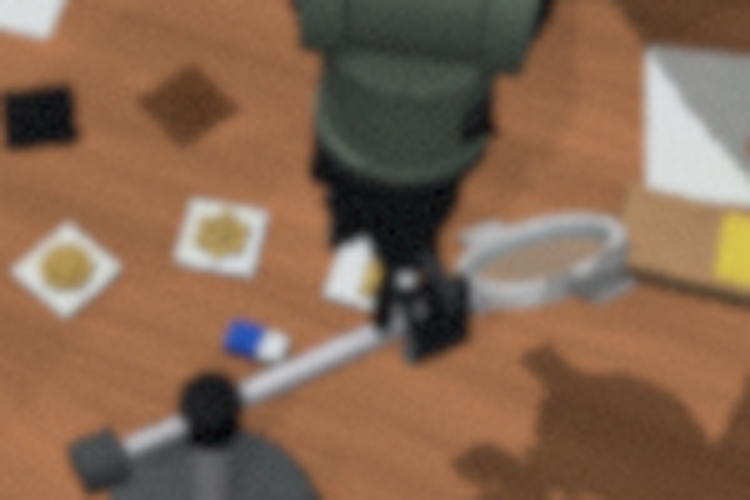

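The jaws straddle the pin, with the gripper near (420,300) in the crop. Closing now.

Call:
{"api": "arm_command", "payload": {
  "delta_pos": [
    [0, 0, 0],
    [0, 0, 0],
    [0, 0, 0],
    [0, 0, 0],
    [0, 0, 0],
    [0, 0, 0],
    [0, 0, 0]
  ],
  "rotation": [
    [0, 0, 0],
    [0, 0, 0],
    [0, 0, 0],
    [0, 0, 0],
    [0, 0, 0],
    [0, 0, 0],
    [0, 0, 0]
  ],
  "gripper": 1,
  "grip_force": 20
}}

```text
clock: 4.45
position: [0.5828, 0.1377, 0.2107]
tool_rot: [-2.149, 1.565, 0.337]
force: [0.8, 0.4, -2.5]
grip_width: 0.013
```

```bash
cat > arc.py <<'E'
import sys
from h import *
P=np.array([.677,.067])
def arc(da,n):
    "rows turning the held pin by da deg about the pivot in n rows"
    s=monitor.observe(); p=s['position']; R=Ro.from_euler('xyz',s['tool_rot'])
    r=p[:2]-P; print('t',s['clock'],'p',p.round(4),'r',np.linalg.norm(r),'ang',np.degrees(np.arctan2(r[1],r[0]))%360,'F',s['force'].round(2),'w',s['grip_width'])
    st=Ro.from_euler('z',da/n,degrees=True); dp=[]
    for i in range(n):
        v=np.r_[r,0]; d=st.apply(v)-v; dp.append((R.inv().apply(d)/.03).round(2).tolist()); r=st.apply(v)[:2]
        w=(R.inv()*st*R).as_rotvec()/np.radians(6); R=st*R
    print(dp[0],dp[-1],w.round(2))
if __name__=='__main__': arc(float(sys.argv[1]),int(sys.argv[2]))
E
python3 arc.py 61 16
```

```text
t 4.45 p [0.5828 0.1377 0.2107] r 0.11782582367948514 ang 143.11443434351852 F [ 0.84  0.42 -2.46] w 0.013049306862860117
[-0.0, 0.26, -0.01] [-0.0, 0.26, -0.01] [-0.64 -0.   -0.  ]
```

Call:
{"api": "arm_command", "payload": {
  "delta_pos": [
    [0, 0.26, 0],
    [0, 0.26, 0],
    [0, 0.26, 0],
    [0, 0.26, 0],
    [0, 0.26, 0],
    [0, 0.26, 0],
    [0, 0.26, 0],
    [0, 0.26, 0],
    [0, 0.26, 0],
    [0, 0.26, 0]
  ],
  "rotation": [
    [-0.64, 0, 0],
    [-0.64, 0, 0],
    [-0.64, 0, 0],
    [-0.64, 0, 0],
    [-0.64, 0, 0],
    [-0.64, 0, 0],
    [-0.64, 0, 0],
    [-0.64, 0, 0],
    [-0.64, 0, 0],
    [-0.64, 0, 0]
  ]
}}

```text
clock: 5.45
position: [0.5602, 0.0667, 0.2107]
tool_rot: [-2.823, 1.555, 0.361]
force: [3.7, 3.1, -2.0]
grip_width: 0.0133
```

```bash
python3 arc.py 61 16; python3 -c "
from h import *
s=monitor.observe();R=Ro.from_euler('xyz',s['tool_rot']).as_matrix();print(R.round(3))"
```

```text
t 5.45 p [0.5602 0.0667 0.2107] r 0.11684717956090988 ang 180.1241415869412 F [ 3.66  3.15 -1.99] w 0.013307670191337231
[-0.0, 0.26, 0.0] [-0.0, 0.26, 0.0] [-0.64 -0.   -0.01]
[[ 0.015  0.042 -0.999]
 [ 0.006 -0.999 -0.042]
 [-1.    -0.005 -0.015]]
```

Call:
{"api": "arm_command", "payload": {
  "delta_pos": [
    [0, 0.26, 0],
    [0, 0.26, 0],
    [0, 0.26, 0],
    [0, 0.26, 0],
    [0, 0.26, 0],
    [0, 0.26, 0],
    [0, 0.26, 0],
    [0, 0.2, 0],
    [0, 0, 0],
    [0, 0, 0]
  ],
  "rotation": [
    [-0.64, 0, 0],
    [-0.64, 0, 0],
    [-0.64, 0, 0],
    [-0.64, 0, 0],
    [-0.64, 0, 0],
    [-0.64, 0, 0],
    [-0.64, 0, 0],
    [-0.5, 0, 0],
    [0, 0, 0],
    [0, 0, 0]
  ]
}}

```text
clock: 6.45
position: [0.5756, 0.0098, 0.2106]
tool_rot: [-3.019, 1.556, 0.709]
force: [-1.4, 3.1, 2.4]
grip_width: 0.0129
```

```bash
python3 arc.py 3 1
```

```text
t 6.45 p [0.5756 0.0098 0.2106] r 0.11639332215373428 ang 209.44135897486112 F [-1.38  3.06  2.35] w 0.012913330717341255
[-0.0, 0.2, 0.01] [-0.0, 0.2, 0.01] [-0.5  -0.   -0.01]
```

Call:
{"api": "arm_command", "payload": {
  "delta_pos": [
    [0, 0, 0],
    [0, 0, 0],
    [0, 0, 0],
    [0, 0, 0],
    [-0.6, 0, 0],
    [-1, 0, 0],
    [-1, 0, 0],
    [-1, 0, 0],
    [-0.5, 0, 0],
    [0, 0, 0]
  ],
  "rotation": [
    [0, 0, 0],
    [0, 0, 0],
    [0, 0, 0],
    [0, 0, 0],
    [0, 0, 0],
    [0, 0, 0],
    [0, 0, 0],
    [0, 0, 0],
    [0, 0, 0],
    [0, 0, 0]
  ],
  "gripper": -1
}}

```text
clock: 7.45
position: [0.5733, 0.0089, 0.3376]
tool_rot: [-3.026, 1.558, 0.699]
force: [0.7, -0.9, -0.6]
grip_width: 0.0855
```

Run:
```python
from h import *
print(monitor.observe()['position'])
a=snap('top','t2.png');b=snap('scene','s2.png')
A=a[130:260,240:400,::-1];B=b[165:290,250:400,::-1]
c=[cv2.resize(x,(620,int(620*x.shape[0]/x.shape[1])),interpolation=cv2.INTER_CUBIC)[:520] for x in(A,B)]
cv2.imwrite('pics/c3a.png',c[0]);cv2.imwrite('pics/c3b.png',c[1])
```

```text
[0.5733102  0.00887173 0.33755512]
```

View pics/c3a.png

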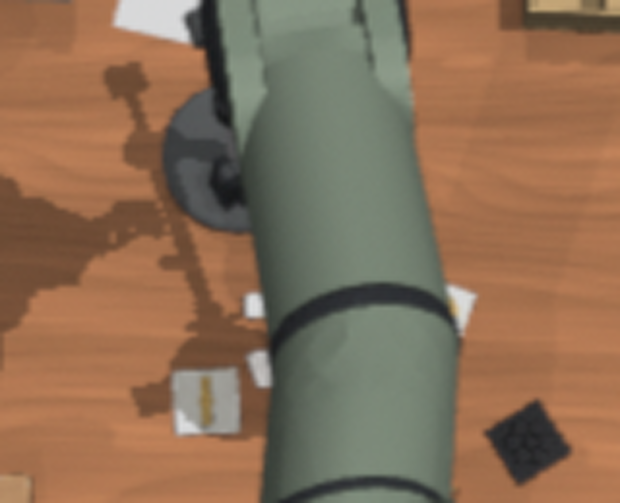

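View pics/c3b.png

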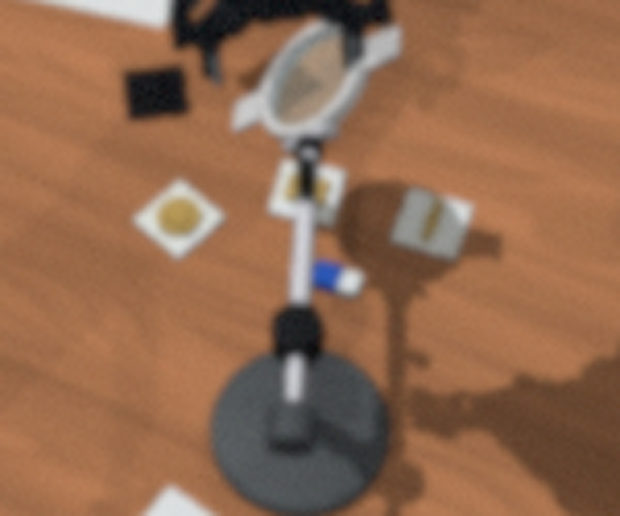

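Scene crop: the boom runs along the pivot–flower line, and the raised tab is on the right at (385,45), the world +y side. The arm blocks the top view of the lens, so I'll move it aside to +y and measure.

```bash
python3 -c "
from h import *
a=np.radians(203.5);plan([.43,.25,.33],[-np.sin(a),np.cos(a),0],n=10)"
```

```text
t 7.55 pos [0.5727 0.0088 0.3354] F [-0.9  -0.46 -0.16] rows 10 
 [[0.02, -0.93, -0.05], [0.02, -0.93, -0.03], [0.02, -0.93, -0.01], [0.02, -0.93, 0.0], [0.02, -0.93, 0.02], [0.02, -0.93, 0.04], [0.02, -0.93, 0.05], [0.02, -0.93, 0.07], [0.02, -0.93, 0.08], [0.02, -0.93, 0.1]] 
 [[0.17, -0.01, 0.0], [0.17, -0.01, 0.0], [0.17, -0.01, 0.0], [0.17, -0.01, 0.0], [0.17, -0.01, 0.0], [0.17, -0.01, 0.0], [0.17, -0.01, 0.0], [0.17, -0.01, 0.0], [0.17, -0.01, 0.0], [0.17, -0.01, 0.0]]
```

Call:
{"api": "arm_command", "payload": {
  "delta_pos": [
    [0, -0.93, -0.05],
    [0, -0.93, -0.03],
    [0, -0.93, 0],
    [0, -0.93, 0],
    [0, -0.93, 0.02],
    [0, -0.93, 0.04],
    [0, -0.93, 0.05],
    [0, -0.93, 0.07],
    [0, -0.93, 0.08],
    [0, -0.93, 0.1]
  ],
  "rotation": [
    [0.17, 0, 0],
    [0.17, 0, 0],
    [0.17, 0, 0],
    [0.17, 0, 0],
    [0.17, 0, 0],
    [0.17, 0, 0],
    [0.17, 0, 0],
    [0.17, 0, 0],
    [0.17, 0, 0],
    [0.17, 0, 0]
  ],
  "gripper": 1
}}

```text
clock: 8.55
position: [0.4238, 0.2533, 0.3236]
tool_rot: [-0.475, 1.561, 3.057]
force: [0.4, 0.8, 1.1]
grip_width: 0.0002
```

```bash
cat > lens.py <<'E'
from h import *
import sys
def frame(tag):
    out={}
    for n in('top','scene'):
        im=snap(n,f'{n}{tag}.png')[:,:,::-1]; u,v=proj(n,[.457,-.028,.17]).astype(int); print(n,'flower axis at .17 px',proj(n,[.459,-.028,.17]).round(1))
        c=im[v-32:v+32,u-40:u+40]; out[n]=(c,u-40,v-32)
    g=[cv2.resize(x[0],None,fx=8,fy=8,interpolation=cv2.INTER_CUBIC) for x in out.values()]
    cv2.imwrite(f'pics/L{tag}.png',cv2.resize(np.hstack(g),(800,320))); print({k:o[1:] for k,o in out.items()},'tile scale 5; second starts at x=400')
frame(sys.argv[1])
E
python3 lens.py A
```

```text
top flower axis at .17 px [326.4 221.1]
scene flower axis at .17 px [323.4 183.9]
{'top': (np.int64(286), np.int64(189)), 'scene': (np.int64(283), np.int64(151))} tile scale 5; second starts at x=400
```

View pics/LA.png

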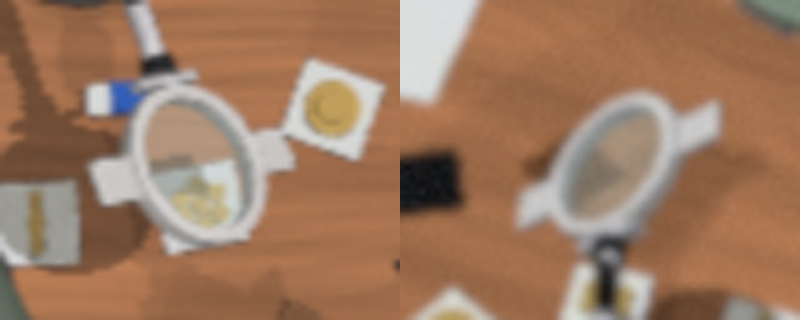

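Tiles: ring centre in the top view near (197,163) in the tile, with the flower seen just below it. Tabs in the top tile are at (113,183) raised and (275,151) lower. In the scene tile they are at (697,128) and (540,203). Triangulating.

```bash
cat >> h.py <<'E'
def tri(pt,ps):
    A=[];b=[]
    for n,(u,v) in(('top',pt),('scene',ps)):
        p=optics.camera_params(n);R=Ro.from_euler('xyz',p['rotation']).as_matrix()
        d=R@np.array([(u-p['cx'])/p['fx'],(v-p['cy'])/p['fy'],1]);d/=np.linalg.norm(d);M=np.eye(3)-np.outer(d,d)
        A.append(M);b.append(M@p['origin'])
    A=np.vstack(A);b=np.hstack(b);x=np.linalg.lstsq(A,b,rcond=None)[0];return x,np.linalg.norm(A@x-b)
E
python3 - <<'E'
from h import *
f=lambda x,y:(286+x/5,189+y/5); g=lambda x,y:(283+(x-400)/5,151+y/5)
L,e=tri(f(113,183),g(697,128));Rr,e2=tri(f(275,151),g(540,203));C,e3=tri(f(197,163),g(613,165))
print(L,e,Rr,e2,C,e3); d=L-Rr;print(np.linalg.norm(d),np.degrees(np.arcsin(d[2]/np.linalg.norm(d))),np.degrees(np.arctan2(d[1],d[0]))+90)
a=np.radians(203.5);y=np.array([np.sin(a),-np.cos(a),0])
plan([L[0],L[1],.26],y)
E
```

```text
[0.43368893 0.02974277 0.21099709] 0.0010815462238188786 [ 0.47541163 -0.07415491  0.12052274] 0.0061311517091790346 [ 0.45648094 -0.02301842  0.1693243 ] 0.0028625715509900803
0.14394832312275618 38.94098666591631 201.87915962773695
t 8.65 pos [0.4225 0.2555 0.3236] F [ 0.41  0.02 -0.12] rows 9 
 [[0.23, 0.79, 0.28], [0.23, 0.79, 0.28], [0.23, 0.79, 0.29], [0.23, 0.79, 0.29], [0.23, 0.79, 0.29], [0.23, 0.79, 0.29], [0.23, 0.79, 0.29], [0.24, 0.78, 0.29], [0.24, 0.78, 0.29]] 
 [[-0.01, 0.01, 0.01], [-0.01, 0.01, 0.01], [-0.01, 0.01, 0.01], [-0.01, 0.01, 0.01], [-0.01, 0.01, 0.01], [-0.01, 0.01, 0.01], [-0.01, 0.01, 0.01], [-0.01, 0.01, 0.01], [-0.01, 0.01, 0.01]]
```

Lens tilt is about 39°, and the tab separation of 144 mm matches. The swing is about 1.5° short and will be corrected at the end. Now moving above the raised tab.

```bash
python3 -c "
from h import *
a=np.radians(202);y=np.array([np.sin(a),-np.cos(a),0]);c=np.array([.457,-.024,0])
plan(c+.072*y+[0,0,.265],y,n=9)"
```

```text
t 8.65 pos [0.4225 0.2555 0.3236] F [ 0.41  0.02 -0.12] rows 9 
 [[0.22, 0.74, 0.28], [0.22, 0.74, 0.28], [0.22, 0.74, 0.27], [0.22, 0.74, 0.27], [0.22, 0.74, 0.27], [0.22, 0.74, 0.27], [0.22, 0.74, 0.27], [0.22, 0.74, 0.27], [0.22, 0.74, 0.27]] 
 [[0.01, 0.01, 0.01], [0.01, 0.01, 0.01], [0.01, 0.01, 0.01], [0.01, 0.01, 0.01], [0.01, 0.01, 0.01], [0.01, 0.01, 0.01], [0.01, 0.01, 0.01], [0.01, 0.01, 0.01], [0.01, 0.01, 0.01]]
```

Call:
{"api": "arm_command", "payload": {
  "delta_pos": [
    [0.22, 0.74, 0.28],
    [0.22, 0.74, 0.28],
    [0.22, 0.74, 0.27],
    [0.22, 0.74, 0.27],
    [0.22, 0.74, 0.27],
    [0.22, 0.74, 0.27],
    [0.22, 0.74, 0.27],
    [0.22, 0.74, 0.27],
    [0.22, 0.74, 0.27],
    [0, 0, 0]
  ],
  "rotation": [
    [0, 0, 0],
    [0, 0, 0],
    [0, 0, 0],
    [0, 0, 0],
    [0, 0, 0],
    [0, 0, 0],
    [0, 0, 0],
    [0, 0, 0],
    [0, 0, 0],
    [0, 0, 0]
  ]
}}

```text
clock: 9.65
position: [0.4277, 0.0298, 0.2524]
tool_rot: [-0.274, 1.547, -3.018]
force: [0.7, 1.0, 0.6]
grip_width: 0.0001
```

```bash
python3 -c "
from h import *
a=np.radians(202);y=np.array([np.sin(a),-np.cos(a),0]);c=np.array([.457,-.024,0])
plan(c+.072*y+[0,0,.25],y,n=1)
plan(c+.077*y+[0,0,.174],y,n=8)"
```

```text
t 9.65 pos [0.4277 0.0298 0.2524] F [0.68 0.97 0.55] rows 1 
 [[0.08, -0.37, -0.24]] 
 [[0.13, 0.22, 0.06]]
t 9.65 pos [0.4277 0.0298 0.2524] F [0.68 0.97 0.55] rows 8 
 [[0.33, -0.06, -0.04], [0.33, -0.06, -0.04], [0.33, -0.07, -0.04], [0.33, -0.07, -0.03], [0.33, -0.07, -0.03], [0.33, -0.07, -0.03], [0.33, -0.07, -0.03], [0.33, -0.07, -0.03]] 
 [[0.02, 0.03, 0.01], [0.02, 0.03, 0.01], [0.02, 0.03, 0.01], [0.02, 0.03, 0.01], [0.02, 0.03, 0.01], [0.02, 0.03, 0.01], [0.02, 0.03, 0.01], [0.02, 0.03, 0.01]]
```

Call:
{"api": "arm_command", "payload": {
  "delta_pos": [
    [0.0, -0.37, -0.24],
    [0, 0, 0],
    [0.33, -0.03, 0],
    [0.33, -0.03, 0],
    [0.33, -0.03, 0]
  ],
  "rotation": [
    [0.13, 0.22, 0.06],
    [0, 0, 0],
    [0, 0, 0],
    [0, 0, 0],
    [0, 0, 0]
  ]
}}

```text
clock: 10.15
position: [0.4279, 0.0441, 0.2192]
tool_rot: [-0.13, 1.568, -2.889]
force: [-2.6, 1.0, 4.8]
grip_width: -0.0004
```

```bash
python3 -c "
from h import *
a=np.radians(202);y=np.array([np.sin(a),-np.cos(a),0]);c=np.array([.457,-.024,0])
plan(c+.077*y+[0,0,.174],y,n=5)"
```

```text
t 10.15 pos [0.4279 0.0441 0.2192] F [-2.56  1.    4.84] rows 5 
 [[0.3, -0.02, -0.01], [0.3, -0.02, -0.01], [0.3, -0.02, -0.01], [0.3, -0.02, -0.01], [0.3, -0.02, -0.01]] 
 [[-0.0, 0.01, 0.0], [-0.0, 0.01, 0.0], [-0.0, 0.01, 0.0], [-0.0, 0.01, 0.0], [-0.0, 0.01, 0.0]]
```

Contact is made at 4.8 N, as expected. Continuing down.

Call:
{"api": "arm_command", "payload": {
  "delta_pos": [
    [0.3, -0.02, 0],
    [0.3, -0.02, 0],
    [0.3, -0.02, 0],
    [0.3, -0.02, 0],
    [0.3, -0.02, 0],
    [0, 0, 0]
  ],
  "rotation": [
    [0, 0, 0],
    [0, 0, 0],
    [0, 0, 0],
    [0, 0, 0],
    [0, 0, 0],
    [0, 0, 0]
  ]
}}

```text
clock: 10.75
position: [0.426, 0.0473, 0.1683]
tool_rot: [-0.26, 1.566, -3.018]
force: [-1.4, 0.6, 3.9]
grip_width: -0.0
```

```bash
python3 -c "
from h import *
a=np.radians(202);y=np.array([np.sin(a),-np.cos(a),0]);c=np.array([.457,-.024,0])
plan(c+.077*y+[0,0,.174],y,n=1)"
```

```text
t 10.75 pos [0.426  0.0473 0.1683] F [-1.45  0.64  3.93] rows 1 
 [[-0.19, 0.02, -0.07]] 
 [[0.0, 0.05, 0.01]]
```

Call:
{"api": "arm_command", "payload": {
  "delta_pos": [
    [-0.2, 0, 0],
    [-0.2, 0, 0],
    [-0.2, 0, 0],
    [-0.4, -0.3, 0],
    [-0.8, -0.6, 0],
    [-0.8, -0.7, 0],
    [-0.8, -0.8, 0],
    [0, -1, 0],
    [0, -1, 0],
    [0, -1, 0]
  ],
  "rotation": [
    [0, 0, 0],
    [0, 0, 0],
    [0, 0, 0],
    [0, 0, 0],
    [0, 0, 0],
    [0, 0, 0],
    [0, 0, 0],
    [0, 0, 0],
    [0, 0, 0],
    [0, 0, 0]
  ]
}}

```text
clock: 11.75
position: [0.3655, 0.1991, 0.2816]
tool_rot: [3.083, 1.569, 0.317]
force: [0.7, -0.1, 0.4]
grip_width: 0.0001
```

Call:
{"api": "arm_command", "payload": {
  "delta_pos": [
    [0, -0.8, 0],
    [0, 0, 0]
  ],
  "rotation": [
    [0, 0, 0],
    [0, 0, 0]
  ]
}}

```text
clock: 11.95
position: [0.355, 0.2252, 0.2836]
tool_rot: [-2.978, 1.566, 0.543]
force: [0.5, -1.6, -0.2]
grip_width: 0.0003
```

```bash
python3 lens.py B
```

```text
top flower axis at .17 px [326.4 221.1]
scene flower axis at .17 px [323.4 183.9]
{'top': (np.int64(286), np.int64(189)), 'scene': (np.int64(283), np.int64(151))} tile scale 5; second starts at x=400
```

View pics/LB.png

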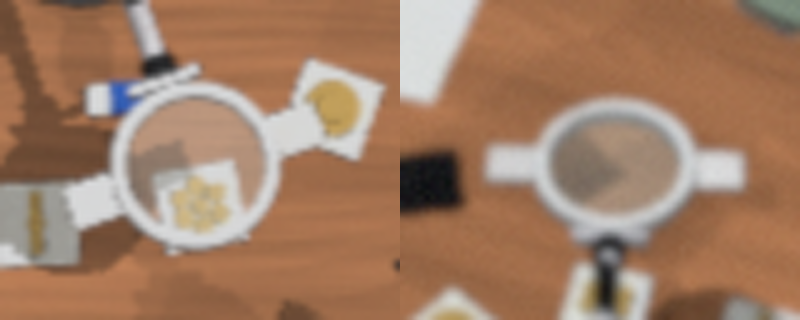

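Tile B: the lens is now nearly level. Tabs in the top tile are at (93,201) and (295,132), and in the scene tile at (721,170) and (511,163), with the ring centre near (197,165). Fitting it numerically.

```bash
cat > fit.py <<'E'
from h import *
import sys
def white(im):
    h=cv2.cvtColor(im,cv2.COLOR_BGR2LAB).astype(float); g=cv2.cvtColor(im,cv2.COLOR_BGR2HSV)
    return 255.-g[...,1]            # unsaturated = white frame
def ring(tag,n,c0,ro,skip):
    im=cv2.imread(f'pics/{n}{tag}.png'); w=white(im); pts=[]
    for a in range(0,360,3):
        if any(abs((a-s+180)%360-180)<hw for s,hw in skip): continue
        r=np.arange(.72,1.25,.01); d=np.array([np.cos(np.radians(a)),np.sin(np.radians(a))])
        xy=np.array(c0)+r[:,None]*(d*ro)
        p=cv2.remap(w.astype(np.float32),xy[:,0].astype(np.float32)[None],xy[:,1].astype(np.float32)[None],cv2.INTER_LINEAR)[0]
        k=p[:30].argmax(); th=(p[k]+p[-12:].min())/2
        j=np.where(p[k:]<th)[0]
        if len(j): pts.append(xy[k+j[0]])
    pts=np.array(pts,np.float32)
    e=cv2.fitEllipse(pts)
    q=(pts-e[0])@np.array([[np.cos(np.radians(e[2])),-np.sin(np.radians(e[2]))],[np.sin(np.radians(e[2])),np.cos(np.radians(e[2]))]])
    rr=np.hypot(q[:,0]/e[1][0]*2,q[:,1]/e[1][1]*2); e=cv2.fitEllipse(pts[abs(rr-1)<.05])
    print(n,len(pts),(abs(rr-1)<.05).sum(),np.round(e[0],2),np.round(e[1],2),round(e[2],1)); return e
def go(tag,ct,cs,tabs):
    et=ring(tag,'top',ct,(17,17),[(160,22),(340,22),(85,45),(250,35)])
    es=ring(tag,'scene',cs,(15.5,13),[(0,20),(180,20),(90,35)])
    C,err=tri(et[0],es[0]);print('C tri',C.round(4),'err',round(err,4),'top@.17',ray('top',*et[0],.17).round(4),'scene@.17',ray('scene',*es[0],.17).round(4))
    f=lambda x,y:(286+x/5,189+y/5); g=lambda x,y:(283+(x-400)/5,151+y/5)
    (L,e1),(R,e2)=[tri(f(*t),g(*s)) for t,s in tabs]; d=L-R
    print('L',L.round(4),'R',R.round(4),'sep',np.linalg.norm(d).round(4),'mid',((L+R)/2).round(4),'e',e1.round(4),e2.round(4),'tilt',np.degrees(np.arcsin(d[2]/np.linalg.norm(d))).round(1),'boom',(np.degrees(np.arctan2(d[1],d[0]))+90).round(1))
if __name__=='__main__':
    go('B',(325.4,222),(325.6,183.5),[((93,201),(721,170)),((295,132),(511,163))])
E
python3 fit.py
python3 - <<'E'
from h import *
# flower blob from first pictures (brass)
for n,c in(('top',(326,230)),('scene',(324,211))):
    im=cv2.imread(f"pics/{n[0]}0.png");h=cv2.cvtColor(im,cv2.COLOR_BGR2HSV);u,v=c
    s=h[v-7:v+8,u-7:u+8].astype(float); w=np.clip(s[...,1]-70,0,60)*(s[...,0]>14)
    yy,xx=np.mgrid[v-7:v+8,u-7:u+8]; m=((xx-u)**2+(yy-v)**2<49)*w
    cu,cv=(m*xx).sum()/m.sum(),(m*yy).sum()/m.sum();print(n,cu,cv,ray(n,cu,cv,.008))
E
```

```text
top 39 39 [324.41 221.59] [34.51 35.06] 87.0
scene 71 71 [325.55 183.86] [28.16 34.45] 88.6
C tri [ 0.4567 -0.0213  0.1709] err 0.0005 top@.17 [ 0.457  -0.0217  0.17  ] scene@.17 [ 0.4559 -0.0212  0.17  ]
L [0.4285 0.045  0.168 ] R [ 0.4811 -0.0883  0.1649] sep 0.1433 mid [ 0.4548 -0.0216  0.1664] e 0.0038 0.0014 tilt 1.2 boom 201.5
top 325.467323943662 229.63661971830984 [ 0.45895551 -0.02830399  0.008     ]
scene 324.0338902147971 210.58424821002387 [ 0.46017058 -0.02603778  0.008     ]
```

```bash
python3 -c "
from h import *
a=np.radians(202);y=np.array([np.sin(a),-np.cos(a),0])
plan([.569,.0235,.29],y,n=12)"
```

```text
t 12.05 pos [0.356  0.2228 0.2833] F [ 0.38 -0.05  0.15] rows 12 
 [[-0.02, 0.73, -0.35], [-0.02, 0.73, -0.35], [-0.02, 0.73, -0.35], [-0.02, 0.73, -0.34], [-0.02, 0.73, -0.34], [-0.02, 0.73, -0.34], [-0.02, 0.73, -0.34], [-0.02, 0.73, -0.34], [-0.02, 0.73, -0.34], [-0.02, 0.73, -0.34], [-0.02, 0.73, -0.34], [-0.02, 0.73, -0.34]] 
 [[-0.01, -0.0, -0.0], [-0.01, -0.0, -0.0], [-0.01, -0.0, -0.0], [-0.01, -0.0, -0.0], [-0.01, -0.0, -0.0], [-0.01, -0.0, -0.0], [-0.01, -0.0, -0.0], [-0.01, -0.0, -0.0], [-0.01, -0.0, -0.0], [-0.01, -0.0, -0.0], [-0.01, -0.0, -0.0], [-0.01, -0.0, -0.0]]
```

Call:
{"api": "arm_command", "payload": {
  "delta_pos": [
    [-0.1, 0.73, -0.35],
    [-0.1, 0.73, -0.35],
    [-0.1, 0.73, -0.35],
    [-0.1, 0.73, -0.34],
    [-0.05, 0.73, -0.34],
    [-0.05, 0.73, -0.34],
    [-0.05, 0.73, -0.34],
    [-0.05, 0.73, -0.34],
    [-0.05, 0.73, -0.34],
    [-0.05, 0.73, -0.34]
  ],
  "rotation": [
    [0, 0, 0],
    [0, 0, 0],
    [0, 0, 0],
    [0, 0, 0],
    [0, 0, 0],
    [0, 0, 0],
    [0, 0, 0],
    [0, 0, 0],
    [0, 0, 0],
    [0, 0, 0]
  ],
  "gripper": -1
}}

```text
clock: 13.05
position: [0.5379, 0.0379, 0.3094]
tool_rot: [2.474, 1.564, -0.3]
force: [0.8, 0.4, -0.1]
grip_width: 0.0855
```

Call:
{"api": "arm_command", "payload": {
  "delta_pos": [
    [-0.05, 0.6, -0.3],
    [0, 0, 0]
  ],
  "rotation": [
    [0, 0, 0],
    [0, 0, 0]
  ]
}}

```text
clock: 13.25
position: [0.5544, 0.0178, 0.3113]
tool_rot: [2.254, 1.563, -0.528]
force: [-0.7, 0.5, 0.5]
grip_width: 0.0856
```

```bash
python3 -c "
from h import *
a=np.radians(202);y=np.array([np.sin(a),-np.cos(a),0])
plan([.569,.0235,.29],y,n=1)"
```

```text
t 13.25 pos [0.5544 0.0178 0.3113] F [-0.75  0.5   0.51] rows 1 
 [[0.71, -0.01, -0.52]] 
 [[-0.23, -0.04, -0.06]]
```

Call:
{"api": "arm_command", "payload": {
  "delta_pos": [
    [0, 0, -0.52],
    [0, 0, 0],
    [0.9, 0, 0],
    [0.9, 0, 0],
    [0.9, 0, 0],
    [0.6, 0, 0],
    [0, 0, 0]
  ],
  "rotation": [
    [-0.23, -0.04, -0.06],
    [0, 0, 0],
    [0, 0, 0],
    [0, 0, 0],
    [0, 0, 0],
    [0, 0, 0],
    [0, 0, 0]
  ]
}}

```text
clock: 13.95
position: [0.5659, 0.0177, 0.2112]
tool_rot: [1.794, 1.569, -0.97]
force: [-0.1, -0.2, 1.0]
grip_width: 0.0856
```

```bash
python3 -c "
from h import *
a=np.radians(202);y=np.array([np.sin(a),-np.cos(a),0])
plan([.569,.0235,.208],y,n=1)"
```

```text
t 13.95 pos [0.5659 0.0177 0.2112] F [-0.14 -0.23  0.96] rows 1 
 [[0.11, -0.14, -0.17]] 
 [[-0.07, -0.0, -0.01]]
```

Call:
{"api": "arm_command", "payload": {
  "delta_pos": [
    [0.08, -0.14, -0.15],
    [0, 0, 0],
    [0, 0, 0],
    [0, 0, 0],
    [0, 0, 0],
    [0, 0, 0],
    [0, 0, 0],
    [0, 0, 0]
  ],
  "rotation": [
    [-0.07, 0, 0],
    [0, 0, 0],
    [0, 0, 0],
    [0, 0, 0],
    [0, 0, 0],
    [0, 0, 0],
    [0, 0, 0],
    [0, 0, 0]
  ],
  "gripper": 1,
  "grip_force": 20
}}

```text
clock: 14.75
position: [0.5692, 0.0236, 0.2126]
tool_rot: [2.588, 1.566, -0.17]
force: [0.1, 0.7, -1.9]
grip_width: 0.0129
```

```bash
python3 arc.py 9 3
```

```text
t 14.75 p [0.5692 0.0236 0.2126] r 0.11620024390021653 ang 201.9518349168101 F [ 0.07  0.67 -1.91] w 0.01293003091798876
[0.0, 0.2, -0.01] [0.0, 0.2, -0.01] [-0.5  0.  -0. ]
```

Call:
{"api": "arm_command", "payload": {
  "delta_pos": [
    [0, 0.2, 0],
    [0, 0.2, 0],
    [0, 0.2, 0],
    [0, 0, 0],
    [0, 0, 0]
  ],
  "rotation": [
    [-0.5, 0, 0],
    [-0.5, 0, 0],
    [-0.5, 0, 0],
    [0, 0, 0],
    [0, 0, 0]
  ]
}}

```text
clock: 15.25
position: [0.5766, 0.0086, 0.2126]
tool_rot: [2.913, 1.567, 0.318]
force: [-2.2, 3.2, -0.3]
grip_width: 0.0132
```

```bash
python3 arc.py 1 1
```

```text
t 15.25 p [0.5766 0.0086 0.2126] r 0.11612823526473873 ang 210.17084193176996 F [-2.23  3.15 -0.31] w 0.013244241114920091
[0.0, 0.07, 0.0] [0.0, 0.07, 0.0] [-0.17  0.   -0.  ]
```

Another 0.8° is needed; then release and withdraw to the side.

Call:
{"api": "arm_command", "payload": {
  "delta_pos": [
    [0, 0.06, 0],
    [0, 0, 0],
    [0, 0, 0]
  ],
  "rotation": [
    [-0.13, 0, 0],
    [0, 0, 0],
    [0, 0, 0]
  ]
}}

```text
clock: 15.55
position: [0.5771, 0.0078, 0.2126]
tool_rot: [3.018, 1.567, 0.435]
force: [-1.6, 2.6, -0.2]
grip_width: 0.0131
```

```bash
python3 arc.py 1 1
```

```text
t 15.55 p [0.5771 0.0078 0.2126] r 0.11610620101933024 ang 210.63873103692438 F [-1.64  2.55 -0.2 ] w 0.013113776067318972
[0.0, 0.07, 0.0] [0.0, 0.07, 0.0] [-0.17  0.   -0.  ]
```

Call:
{"api": "arm_command", "payload": {
  "delta_pos": [
    [0, 0.05, 0],
    [0, 0, 0],
    [0, 0, 0]
  ],
  "rotation": [
    [-0.1, 0, 0],
    [0, 0, 0],
    [0, 0, 0]
  ]
}}

```text
clock: 15.85
position: [0.5778, 0.0067, 0.2126]
tool_rot: [3.038, 1.568, 0.467]
force: [-1.2, 2.0, -1.1]
grip_width: 0.0131
```

```bash
python3 arc.py 1 1
```

```text
t 15.85 p [0.5778 0.0067 0.2126] r 0.11610770300618603 ang 211.2840323971698 F [-1.21  2.02 -1.06] w 0.013050037536140376
[0.0, 0.07, 0.0] [0.0, 0.07, 0.0] [-0.17  0.   -0.  ]
```

Call:
{"api": "arm_command", "payload": {
  "delta_pos": [
    [0, 0, 0],
    [0, 0, 0],
    [0, 0, 0],
    [0, 0, 0],
    [-0.6, 0, 0],
    [-1, 0, 0],
    [-1, 0, 0],
    [-1, 0, 0],
    [-0.4, -0.6, 0],
    [0, -0.93, 0]
  ],
  "rotation": [
    [0, 0, 0],
    [0, 0, 0],
    [0, 0, 0],
    [0, 0, 0],
    [0, 0, 0],
    [0, 0, 0],
    [0, 0, 0],
    [0, 0, 0],
    [0, 0, 0],
    [0.17, 0, 0]
  ],
  "gripper": -1
}}

```text
clock: 16.85
position: [0.5529, 0.0422, 0.3364]
tool_rot: [2.192, 1.568, -0.403]
force: [0.0, 0.2, -1.1]
grip_width: 0.0853
```

Call:
{"api": "arm_command", "payload": {
  "delta_pos": [
    [0, -0.93, 0],
    [0, -0.93, 0],
    [0, -0.93, 0],
    [0, -0.93, 0.02],
    [0, -0.93, 0.04],
    [0, -0.93, 0.05],
    [0, -0.93, 0.07],
    [0, -0.9, 0.08],
    [0, 0, 0]
  ],
  "rotation": [
    [0.17, 0, 0],
    [0.17, 0, 0],
    [0.17, 0, 0],
    [0.17, 0, 0],
    [0.17, 0, 0],
    [0.17, 0, 0],
    [0.17, 0, 0],
    [0.17, 0, 0],
    [0, 0, 0]
  ],
  "gripper": 1
}}

```text
clock: 17.75
position: [0.4301, 0.2487, 0.3336]
tool_rot: [1.839, 1.569, -0.899]
force: [0.6, -0.3, -0.1]
grip_width: -0.0
```

```bash
python3 lens.py C
```

```text
top flower axis at .17 px [326.4 221.1]
scene flower axis at .17 px [323.4 183.9]
{'top': (np.int64(286), np.int64(189)), 'scene': (np.int64(283), np.int64(151))} tile scale 5; second starts at x=400
```

View pics/LC.png

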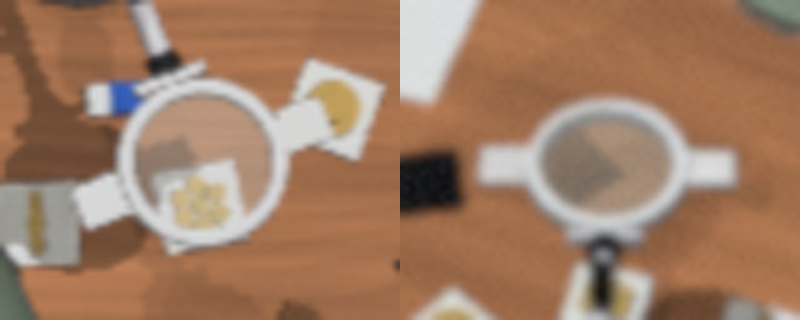

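Tile C: ring centre is near (203,162) top and (607,163) scene. Tabs are at top (103,200) and (302,125), scene (713,167) and (505,165).

```bash
cat > f2.py <<'E'
from fit import *
import sys
def tabs(tag,n,C,bd):
    "white centroid of each tab, inside a window around its projected place"
    im=cv2.imread(f'pics/{n}{tag}.png'); w=white(im).astype(np.float32); out=[]
    for s in(1,-1):
        y=np.array([np.sin(bd),-np.cos(bd),0])*s; e=np.array([-np.cos(bd),-np.sin(bd),0])
        H=cv2.getPerspectiveTransform(np.float32([[0,0],[80,0],[80,80],[0,80]]),np.float32([proj(n,C+y*(.055+a)+e*b) for a,b in((0,-.04),(.08,-.04),(.08,.04),(0,.04))]))
        out.append((w,H))
    r=[]
    for w,H in out:   # 1 mm patch; a: along y from 55 mm, b: along boom
        p=cv2.warpPerspective(w,np.linalg.inv(H),(81,81),flags=cv2.INTER_LINEAR)
        q=p[:,8:22].mean(1); a=np.where(q>(q.max()+np.percentile(q,20))/2)[0]; b=(a.min()+a.max())/2
        r.append(b-40)
    return r
tag=sys.argv[1]; v=list(map(float,sys.argv[2:]))
f=lambda x,y:(286+x/5,189+y/5)
go(tag,(286+v[0]/5,189+v[1]/5),(283+(v[2]-400)/5,151+v[3]/5),[((v[4],v[5]),(v[6],v[7])),((v[8],v[9]),(v[10],v[11]))])
E
python3 f2.py C 203 162 607 163 103 200 713 167 302 125 505 165
cat > tl.py <<'E'
from f2 import *
C=np.array([float(x) for x in __import__('os').environ['C'].split(',')]);bd=np.radians(float(__import__('os').environ['BD']))
for n in('top','scene'): print(n,'tab offsets along boom if level (mm, +y tab, -y tab)',np.round(tabs(tag,n,C,bd),1))
E
```

```text
top 39 39 [325.88 221.05] [34.29 35.26] 87.8
scene 71 71 [324.05 183.9 ] [28.3  34.21] 88.6
C tri [ 0.4587 -0.0261  0.1705] err 0.0006 top@.17 [ 0.4589 -0.0264  0.17  ] scene@.17 [ 0.4582 -0.0259  0.17  ]
L [0.4291 0.0389 0.1688] R [ 0.4854 -0.0918  0.166 ] sep 0.1423 mid [ 0.4573 -0.0265  0.1674] e 0.0044 0.0028 tilt 1.1 boom 203.3
```

```bash
C=.4587,-.0263,.1735 BD=203.3 python3 tl.py C 203 162 607 163 103 200 713 167 302 125 505 165 | tail -2
python3 - <<'E'
from h import *
a=np.radians(203.3);e=np.array([-np.cos(a),-np.sin(a),0]);y=np.array([np.sin(a),-np.cos(a),0])
for n in('top','scene'):
  for s in(1,-1):
    P=np.array([.4587,-.0263,.1735])+s*.07*y
    b=(ray(n,*proj(n,P+[0,0,.001]),.1735)-P)*1000; print(n,s,'per mm height, boom shift',(b@e).round(2))
E
```

```text
top tab offsets along boom if level (mm, +y tab, -y tab) [-0.5  1. ]
scene tab offsets along boom if level (mm, +y tab, -y tab) [2. 3.]
top 1 per mm height, boom shift 0.17
top -1 per mm height, boom shift 0.17
scene 1 per mm height, boom shift -0.79
scene -1 per mm height, boom shift -0.79
```

Both checks put the lens within about 1° of level. Its centre is about 1 mm from the flower's, and the arm is clear, so I'm handing in.

```bash
python3 -c "
from h import *
print(bot.job_done())"
```

```text
the job is handed in; nothing more can be done
None
```

I swung the magnifier over the flower brooch and tilted its lens level. I handed the job in at about 18 s, with the arm clear and touching nothing.

- **Swing:** I gripped the handle pin and turned the boom by about 61°. It sprang back about 7.5° on release, so I regripped it once and allowed for that. The lens centre then measured (0.4587, -0.0263), against (0.4595, -0.0272) for the flower, about 1 mm apart.
- **Tilt:** I pressed the raised tab with the closed fingertips, past level and at about 4–5 N. It sprang back to near level.
- **Level check:** my two tilt estimates disagree slightly. Triangulating the tabs gave about +1.1°, and comparing tab offsets between the two views gave about -0.2°. I took the lens to be level within about 1° and did not press it again.
- **Other things:** I never touched the glass. In the last picture, which shows only the area around the lens, the cards and the eraser looked unmoved by eye. I did not re-measure them or look again at the things farther out.

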